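# Check the skin-temperature probe on its sprung reference disc

## Robot

A 6-joint arm with a two-finger parallel gripper is mounted at the origin on the work surface. World frame = base frame: x ahead of the robot, y to its left, z up, the work surface at z = 0. Lengths are in mm, angles in rad, forces in N, time in s.
With the tool pointing down it reaches from about 275 to 750 mm from the base axis. Payload 10.2 kg.
Tool frame: the origin (TCP) lies at the very end of the fingers, on their centre line; the grasp point (between the pads) lies 19 mm behind it (ctrl.grip_depth is the distance from the TCP to the grasp point, in mm); z points along the fingers, x is the direction in which the jaws open and shut, and the axes are right-handed (so a half turn about z gives the same grasp; the last joint's range is limited). The gripper opens to 85 mm and grips with 20 to 120 N. Pads are 22 mm wide; open, the fingers measure 114 mm over their backs; the gripper's body (76 mm by 85 mm) begins 54 mm behind the grasp point. The pads swing forward as they close: fully open they stand 13 mm farther back than shut.
Start: joints at [1.115, 0.313, 1.498, -0, 1.331, -0.223], TCP at [121.132, 510.841, 231.294] pointing down, gripper open.
Joint ranges: [-2.94, 2.94], [-0.97, 2.17], [0.19, 2.56], [-1.23, 4.37], [0.02, 3.11], [-2.88, 2.88]. Speed limits (rad/s): [2.39, 2.39, 3.01, 3.14, 3.14, 3.14].

## Interface

Orientations are given as a unit quaternion [w, x, y, z].
In Python, from rig import ctrl gives the robot as it stands.
- The arm moves only by the tool play_rows, never from a script. Its argument "motion" is a list of rows, each a list of 2 entries, a list of its own where there are three numbers: the shift along the tool's x, y, z in mm, then the turn, a rotation vector about the tool's x, y, z in degrees. A call has 1 to 20 rows; each row shifts and turns the commanded pose from where the row before left it, along the tool's axes as they then stand; what a row does not reach is not made up. A row lasts 1/12 s, in which the tool goes at most 41.7 mm and 7.16 degrees, less where a joint would pass 70% of its speed; a pose out of reach is approached as far as the arm can. A call with a gripper value outside its range is refused whole. "fingers" is the finger opening in mm, from 0 to 85.4, set as the call begins (left out, the last holds). The fingers move at their own pace and stop on an object; "squeeze" is the grip in N (left out, the last holds). Time passes only in rows, so rows that do not move let the fingers close. It gives the time, the measured TCP pose, the force and the opening at its end, in the units of the state.
- ctrl.sense(): the state, without advancing time (a new reading comes with each control period).
- ctrl.capture(name): name is "side" or "top"; returns the picture (420x560x3 uint8, red, green, blue); there is no depth.
- ctrl.get_calibration(name): a dict with "K" (3x3 intrinsics, pixels), "R" (3x3) and "t" (3): a world point X has camera coordinates R X + t. Camera axes: x right, y down, z forward; pixel columns grow to the right and rows downward; lengths in mm; the calibration is good to about 2 mm. A picture is of the moment at which its call begins. get_calibration takes no time and is no camera call.
- ctrl.finish_job(): hands the job in, once; it reports no verdict.
Trained networks look in the newest picture that a camera, given by its name, has taken for a name from the list of things; names that differ only in an ending like _2 or _b are one class to them, and where a whole thing is asked for, a point or a joint stands for the part that bears it (a point fixed in the world has none). Each returns a list of dicts, best first, with "p" (0 to 1); they miss things now and then, are a little off and sometimes report something else, mostly with a low value. They report only what shows in the picture. A call takes as long as a camera call. They do not tell look-alikes from the thing itself.
- ctrl.spot_in(camera, name): "position" ([column, row] as shares, 0 to 1, of the picture: columns of its width, rows of its height, amid what is visible of it).
The state is a dict: "time_s": time; "joints": joint angles; "dq": joint speeds; "tau": joint torques, N m; "eef_pos": TCP position; "ee_rot": TCP orientation; "force": force on the tool from outside, world axes, zero at the start; "wrist_torque": the same for the moment, N m; "grip_width": opening from 0.0 (shut) to 1.0 (fully open).
Only numpy, scipy, OpenCV 4.12 (cv2) and the standard library are available. Lean on these libraries where they do the work, as an engineer would, in place of code of your own. Each camera call takes 0.05 s, during which the arm holds its last target. There are 200 camera calls.

## Task

Take the loose dust cap off the probe check station and set it down, not drop it, right way up in the middle of the black rubber mat; then take the cordless probe out of its rest and press the end of its nose gently on the marked spot of the station's sprung disc, square to the disc, so that the disc sinks about half of its travel. Finish while still holding the probe there, pressed like that; leave the bottles, vials, bowl and cup where they are.

Things in the scene. Friction and masses are not known exactly. Their poses are not given: they have to be found in the camera images.
- station: Probe check station: fixed white housing, 140 (x) x 130 (y) mm. Origin: centre of underside, z up. Its upper face slopes 20 deg, 40 mm high at its -x edge (dark display strip) to 91 mm at +x, looking up and to its own -x. Mid-face (65 mm above the origin) a round grey collar, 52 mm outside, 44 inside, 9 high, with the sprung disc in it; the dust cap covers both at first.
- spot (a point): Marked spot: dot at the centre of the top of the station's sprung aluminium disc (40 mm diameter), inside a fine engraved ring of 24 mm. z axis: the disc's outward normal, 20 deg from vertical, as the sloping face. Unpressed it stands 16 mm out from the face, 7 mm above the collar. Moves with the disc. Under the cap at first.
- disc (a joint): How far the disc is pressed in along its normal, m: 0 free, 0.012 fully down on its stop. Spring: about 1 N starts it, then 0.6 N per mm: half-way (6 mm) takes about 4.5 N; on its stop it is rigid.
- cap: Loose grey dust cap like an upturned cup, 64 mm diameter, 28 high, 24 deep inside, 3 mm wall, with a round knob 24 mm diameter, 36 high on top (64 in all); about 80 g. Origin: centre of its open rim; z out through the knob. At first it sits over the collar (3 mm play), rim on the sloping face, tilted like it; it comes off along the face normal, free after 20 mm.
- cap_knob (a point): Middle of the cap's knob, on its axis, 52 mm from the rim; z along the cap's axis, out through the knob.
- mat: Square black rubber mat lying flat on the counter, fixed, 130 x 130 x 3 mm. Origin at the centre of its underside.
- rest: Probe rest: fixed white square block 85 x 85 x 60 mm with a round hole of 18 mm, 50 mm deep, in the middle of its top. Origin at the centre of its underside, z up.
- probe: Cordless skin-temperature probe, about 120 g, round: steel nose 14 mm diameter, 45 long, flat end; white handle 27 mm diameter, 95 long (140 in all). Origin: centre of the nose's flat end; z along the axis to the handle's end. At first upright in the rest, nose down in the hole, shoulder on the block, the whole handle free above it.
- probe_grip (a point): Point on the probe's axis in the handle, 105 mm from the end of the nose: a good place to grip it.
- vial_a: Bystander, to be left alone: small capped glass vial, 22 mm wide, 45 mm tall, standing loose on the counter. Origin at the centre of its underside.
- vial_b: Bystander, to be left alone: small capped glass vial, 22 mm wide, 45 mm tall, standing loose on the counter. Origin at the centre of its underside.
- vial_c: Bystander, to be left alone: capped glass vial, 26 mm wide, 55 mm tall, standing loose on the counter. Origin at the centre of its underside.
- infusion_a: Bystander, to be left alone: glass infusion bottle, 72 mm wide, 160 mm tall, standing loose on the counter. Origin at the centre of its underside.
- infusion_b: Bystander, to be left alone: glass infusion bottle, 64 mm wide, 140 mm tall, standing loose on the counter. Origin at the centre of its underside.
- bowl: Bystander, to be left alone: round steel bowl, 100 mm wide, 40 mm tall, standing loose on the counter. Origin at the centre of its underside.
- dose_cup: Bystander, to be left alone: clear dosing cup, 42 mm wide, 35 mm tall, standing loose on the counter. Origin at the centre of its underside.
Things that resemble listed ones, but are neither listed nor needed, are in the scene too. There is more than one size of the mat; the job needs the larger.

How it is judged (in metres and radians):
On the way, in this order (a step that is already met when the one before it is completed fails the run):
1. the cap stands on the mat, right way up and let go (horizontal distance between cap and mat below 0.05 m and height (world z) of cap below 0.012 m and angle between cap's own z axis and vertical below 0.15 rad and contact force between the fingers and cap below 0.05 N and linear speed of cap below 0.03 m/s), for 0.2 s.
2. the probe is lifted clear of its rest in the gripper (height (world z) of probe above 0.065 m and contact force between the fingers and probe above 0.5 N), for 0.2 s.
At the end, for the whole second after the job is handed in: Cap upright on the mat (within 50 mm of its centre), released, at rest; the gripper holds the probe, nose end within 6 mm of the spot, axis within 8 degrees of the disc normal, disc pressed in 2 to 10 mm, contact force 1.5 to 9 N (all of step 1 and distance between probe and spot below 0.006 m and angle between the z axis of probe and the z axis of spot, either way round below 0.14 rad and z of probe_grip in the frame of spot above 0.08 m and value of joint disc between 0.002 and 0.01 m and contact force between probe and station between 1.5 and 9 N and contact force between the fingers and probe above 0.5 N); the arm keeps its last pose, push and grip.
It fails at once if the probe is pressed hard on the station (over 20 N) (contact force between probe and station above 20 N).
It fails at once if the cap is dropped (falls freely faster than 0.7 m/s) (linear speed of cap above 0.7 m/s and contact force between the fingers and cap below 0.01 N).
It fails at once if a bystander is shifted by more than 40 mm or knocked over (distance of any of vial_a, vial_b, vial_c, infusion_a, infusion_b, bowl, dose_cup from where it was at the start of the episode above 0.04 m or angle between any of vial_a, vial_b, vial_c, infusion_a, infusion_b, bowl, dose_cup's own z axis and vertical above 0.5 rad).
It also fails if it takes over 64 s, if anything falls off the work surface, if the arm or the gripper's body presses on something with over 40 N, if the wrist force passes 120 N, or if a joint passes its speed limit or range.

## Working session

There is one attempt and no reset: what is moved stays moved. The work goes in short steps, Python scripts to look and compute and a tool call to move; the robot and the scene stay as the last step left them, time stands still between calls to the robot, and variables do not carry over. Pictures are saved under pics/ and viewed, about 8 in all and at most 12, crops included, and the job is handed in when it is done.

Besides the shell and the picture viewer there is one more tool, called after "Request:" as name(argument=value, ...) on one line, values as JSON. play_rows: Moves the arm, as the interface text tells. Its arguments: {"type":"object","properties":{"motion":{"type":"array"},"fingers":{"type":"number"},"squeeze":{"type":"number"}},"required":["motion"]}

```bash
mkdir -p pics; ls; cat > h.py <<'E'
import numpy as np, cv2
from rig import ctrl
def cal(n):
    c=ctrl.get_calibration(n); return np.array(c["K"]),np.array(c["R"]),np.array(c["t"]).ravel()
def ray(n,u,v):
    K,R,t=cal(n); return -R.T@t, R.T@np.linalg.solve(K,[u,v,1])
def atz(n,u,v,z):
    o,d=ray(n,u,v); return o+d*(z-o[2])/d[2]
def proj(n,X):
    K,R,t=cal(n); p=K@(R@np.array(X,float)+t); return p[:2]/p[2]
def tri(obs):
    A=np.zeros((3,3));b=np.zeros(3);L=[]
    for n,u,v in obs:
        o,d=ray(n,u,v);d/=np.linalg.norm(d);P=np.eye(3)-np.outer(d,d);A+=P;b+=P@o;L.append((P,o))
    X=np.linalg.solve(A,b); return X,[float(np.linalg.norm(P@(X-o))) for P,o in L]
def snap(n,f):
    im=ctrl.capture(n); cv2.imwrite("pics/"+f,im[:,:,::-1]); return im
E
python3 - <<'E'
from h import *
np.set_printoptions(precision=1,suppress=True)
ims=[]
for n in("side","top"):
    ims.append(snap(n,n+"0.png")); o,d=ray(n,280,210); print(n,o,d/np.linalg.norm(d),cal(n)[0][0,0])
    for k in("station","cap","cap_knob","mat","rest","probe","probe_grip","infusion_a","vial_a","bowl","dose_cup"):
        print(n,k,[(round(r["position"][0]*560),round(r["position"][1]*420),round(r["p"],2)) for r in ctrl.spot_in(n,k)][:5])
print(ctrl.sense())
E
```

```text
pics
side [417.8 570.7 834.3] [ 0.2 -0.6 -0.8] 514.1256995172877
side station []
side cap [(267, 346, 0.61), (186, 213, 0.44)]
side cap_knob [(263, 348, 0.8)]
side mat [(389, 165, 0.91), (303, 241, 0.74), (190, 213, 0.59)]
side rest [(312, 162, 0.72)]
side probe [(318, 128, 0.92)]
side probe_grip [(315, 128, 0.86)]
side infusion_a [(210, 162, 0.88), (187, 214, 0.73), (267, 347, 0.41)]
side vial_a [(187, 211, 0.66), (228, 252, 0.62), (382, 301, 0.59), (396, 204, 0.57)]
side bowl [(173, 296, 0.94), (267, 346, 0.58)]
side dose_cup [(256, 134, 0.78)]
top [ 422.7    9.7 1135.4] [ 0.1 -0.  -1. ] 446.2565523005453
top station [(179, 202, 0.71)]
top cap [(170, 212, 0.8)]
top cap_knob [(170, 214, 0.9)]
top mat [(376, 270, 0.9), (278, 216, 0.81), (369, 198, 0.32)]
top rest [(354, 209, 0.84)]
top probe [(367, 200, 0.67)]
top probe_grip [(368, 200, 0.69)]
top infusion_a [(324, 124, 0.92), (270, 123, 0.71)]
top vial_a [(240, 283, 0.66), (324, 124, 0.66)]
top bowl [(201, 141, 0.93)]
top dose_cup [(377, 141, 0.51)]
{'time_s': 1.2, 'joints': array([ 1.1,  0.3,  1.5, -0. ,  1.3, -0.2]), 'dq': array([ 0.,  0.,  0.,  0.,  0., -0.]), 'tau': array([ -0. , -41.2, -26. ,  -0. ,   0. ,  -0. ]), 'eef_pos': array([121.1, 510.8, 231.3]), 'ee_rot': array([ 0. ,  0.8,  0.6, -0. ]), 'force': array([-0.9,  0.7,  0.2]), 'wrist_torque': array([ 0.,  0., -0.]), 'grip_width': 1.0022330107802215}
```

View pics/side0.png

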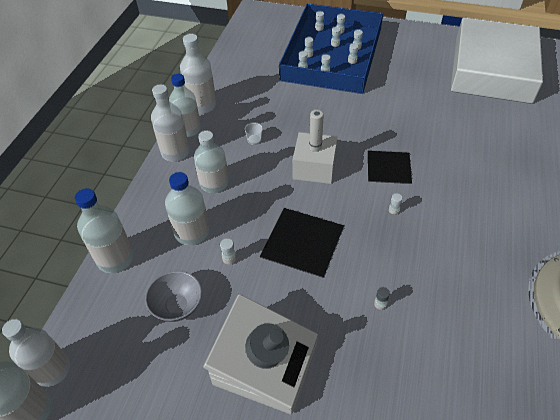

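View pics/top0.png

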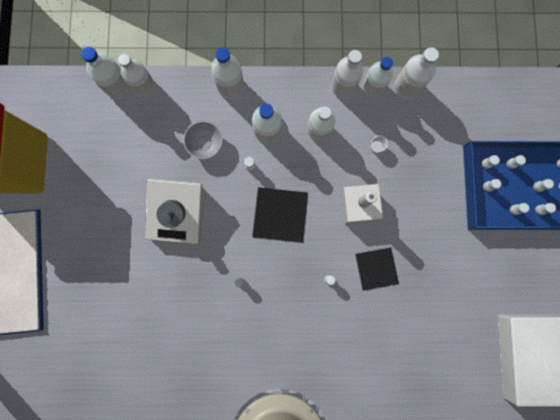

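Side view: station (262,350), larger mat (303,241), smaller mat (389,166), rest (315,157). Top view: station (174,211), larger mat (280,215), smaller mat (377,269), rest and probe (363,203). The mat needed is the larger one, about 52 px × 2.55 mm = 132 mm across in the top view. I'll confirm it in an enlarged crop and measure.

```bash
python3 - <<'E'
from h import *
np.set_printoptions(precision=1,suppress=True)
S=cv2.imread("pics/side0.png");T=cv2.imread("pics/top0.png")
def crop(im,cx,cy):
    c=im[cy-37:cy+38,cx-50:cx+50]; return cv2.resize(c,(400,300),interpolation=cv2.INTER_CUBIC)
cv2.imwrite("pics/c1.png",np.vstack([np.hstack([crop(T,174,211),crop(S,264,348)]),np.hstack([crop(T,362,203),crop(S,316,143)])]))
for n,im,c in(("top",T,(280,215)),("side",S,(303,241)),("top",T,(377,269)),("side",S,(389,166))):
    m=(im.max(2)<38).astype(np.uint8); _,l=cv2.connectedComponents(m); m=(l==l[c[1],c[0]]).astype(np.uint8)
    k=cv2.findContours(m,cv2.RETR_EXTERNAL,cv2.CHAIN_APPROX_NONE)[0][0]
    P=np.array([atz(n,u,v,3)[:2] for u,v in k[:,0].astype(float)],np.float32)
    print(n,"mat",cv2.minAreaRect(P))
print("knob",tri([("side",263,348),("top",170,214)]))
print("grip",tri([("side",315,128),("top",368,200)]))
E
```

```text
top mat ((599.2739868164062, -11.75091552734375), (1512.8699951171875, 1087.972900390625), 89.91516876220703)
side mat ((548.5756225585938, -1.6408538818359375), (129.51426696777344, 129.59970092773438), 83.92748260498047)Traceback (most recent call last):
  File "<stdin>", line 10, in <module>
  File "h.py", line 8, in atz
    o,d=ray(n,u,v); return o+d*(z-o[2])/d[2]
        ~~~^^^^^^^
  File "h.py", line 6, in ray
    K,R,t=cal(n); return -R.T@t, R.T@np.linalg.solve(K,[u,v,1])
          ~~~^^^
  File "h.py", line 4, in cal
    c=ctrl.get_calibration(n); return np.array(c["K"]),np.array(c["R"]),np.array(c["t"]).ravel()
ValueError: time passes only in moves, steps and waits
```

View pics/c1.png

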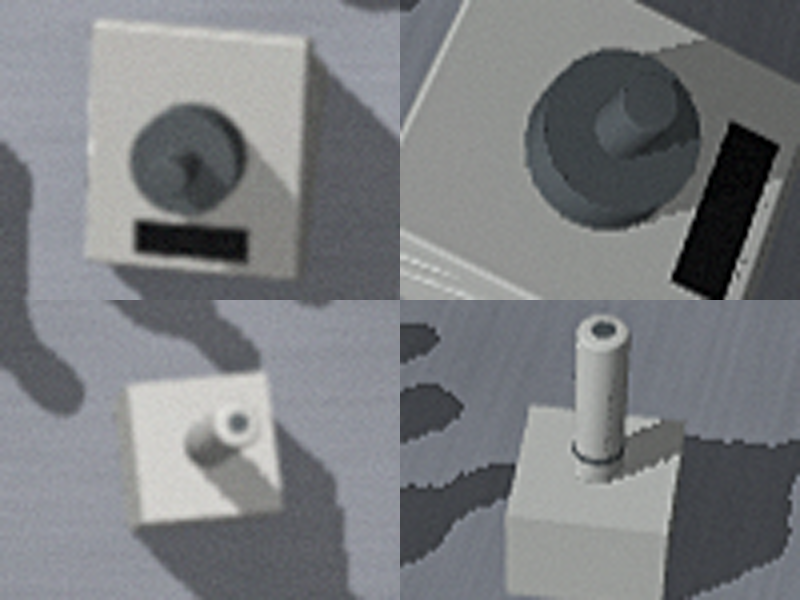

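The crops show the station with its display strip toward the robot, the cap over the collar, and the rest with the probe upright in it. From these I'll fit the poses.

```bash
python3 - <<'E'
import re
s=open('h.py').read()
s=s.replace('''def cal(n):
    c=ctrl.get_calibration(n); return''','''_c={}
def cal(n):
    if n not in _c: _c[n]=ctrl.get_calibration(n)
    c=_c[n]; return''')
open('h.py','w').write(s)
E
cat > fit.py <<'E'
from h import *
from scipy.optimize import least_squares
np.set_printoptions(precision=2,suppress=True)
q=lambda cx,cy,X,Y:(cx-50+X/4-.375,cy-37+Y/4-.375)
T=lambda X,Y:("top",)+q(174,211,X,Y)
rot=lambda a:np.array([[np.cos(a),-np.sin(a),0],[np.sin(a),np.cos(a),0],[0,0,1]])
mod=lambda p,P:rot(p[2])@np.array(P,float)+[p[0],p[1],0]
def fit(obs,p0):
    f=lambda p:np.concatenate([proj(n,mod(p,P))-[u,v] for (n,u,v),P in obs])
    r=least_squares(f,p0); return r.x,r.fun.reshape(-1,2)
st=[(T(95,22),(70,65,91)),(T(308,40),(70,-65,91)),(T(298,277),(-70,-65,40)),(T(85,258),(-70,65,40)),
 (("side",239,296),(70,-65,91)) ,(("side",319,335),(-70,-65,40)),(("side",293,411),(-70,65,40)),(("side",206,363),(70,65,91))]
# side view order resolved by the fit residual
p,r=fit(st,[530,260,0]); print("station",p,"\n",r); pt,_=fit(st[:4],[530,260,0]); print("top only",pt); ps,_=fit(st[4:],[530,260,0]); print("side only",ps)
R=lambda X,Y:("top",)+q(362,203,X,Y)
V=lambda X,Y:("side",)+q(316,143,X,Y)
a=42.5
rs=[(R(130,82),(a,a,60)),(R(265,72),(a,-a,60)),(R(282,210),(-a,-a,60)),(R(137,225),(-a,a,60)),
 (V(132,107),(a,a,60)),(V(284,120),(a,-a,60)),(V(265,232),(-a,-a,60)),(V(108,215),(-a,a,60))]
for c in(0,1):
  try:
    # side order: try rotations
    best=min((fit(rs[:4]+[(rs[4+(i+k)%4][0],rs[4+i][1]) for i in range(4)],[550,-200,0]) for k in range(4)),key=lambda t:(t[1]**2).sum())
  except Exception as e: print(e)
print("rest",best[0],"\n",best[1])
print("probe end",tri([R(238,122),V(203,31)]))
print("knob top",tri([T(176,182),("side",)+q(264,348,253,100)]))
n=rot(p[2])@[-np.sin(.349),0,np.cos(.349)]; c=mod(p,(0,0,65.5)); print("expected knob top",c+64*n,"mid",c+52*n,"n",n)
import sys
for nm,u,v in(("top",280,215),("side",303,241)):
    im=cv2.imread(f"pics/{nm}0.png"); m=(im.max(2)<45).astype(np.uint8)
    sub=np.zeros_like(m); sub[v-45:v+45,u-45:u+45]=m[v-45:v+45,u-45:u+45]
    _,l=cv2.connectedComponents(sub); m=(l==l[v,u]).astype(np.uint8)
    k=cv2.findContours(m,cv2.RETR_EXTERNAL,cv2.CHAIN_APPROX_NONE)[0][0]
    print(nm,im[v,u],"mat",cv2.minAreaRect(np.array([atz(nm,a,b,3)[:2] for a,b in k[:,0].astype(float)],np.float32)))
E
python3 fit.py
```

```text
station [546.2  259.27  -0.1 ] 
 [[-1.65  0.47]
 [-0.5   1.19]
 [-1.4   1.81]
 [-0.99  1.43]
 [ 0.25 -3.24]
 [ 0.18 -1.06]
 [-0.86 -1.81]
 [-1.83  1.68]]
top only [549.18 256.62  -0.09]
side only [544.82 260.58  -0.1 ]
rest [ 572.32 -203.05    0.09] 
 [[-0.79  0.61]
 [-0.07  0.22]
 [-0.24  0.12]
 [ 1.18 -0.66]
 [-0.83 -0.15]
 [-0.26 -0.73]
 [ 0.42  0.37]
 [ 0.42  0.44]]
probe end (array([ 573.04, -204.23,  153.06]), [0.5132417491401771, 0.5132417491401331])
knob top (array([525.44, 255.85, 116.84]), [0.21480781954405403, 0.21480781954387207])
expected knob top [524.42 261.36 125.64] mid [528.5  260.97 114.37] n [-0.34  0.03  0.94]
top [38 37 36] mat ((549.58056640625, -2.7671279907226562), (124.48283386230469, 124.99916076660156), 84.1444320678711)
side [25 26 22] mat ((548.6220703125, -1.2038116455078125), (130.39329528808594, 129.59970092773438), 83.92748260498047)
```

```bash
cat > ov.py <<'E'
from fit import *
def draw(nm,p,x0,y0,w,h,s):
    im=cv2.imread(f"pics/{nm}0.png")[y0:y0+h,x0:x0+w]; im=cv2.resize(im,None,fx=s,fy=s,interpolation=cv2.INTER_CUBIC)
    Q=lambda X:tuple(int(round(t)) for t in ((proj(nm,X)-[x0,y0]+.5)*s-.5))
    def poly(L,c): cv2.polylines(im,[np.array([Q(X) for X in L])],True,c,1)
    poly([mod(p,P) for P in((70,65,91),(70,-65,91),(-70,-65,40),(-70,65,40))],(0,0,255))
    al=np.radians(20);e1=np.array([np.cos(al),0,np.sin(al)]);n=np.array([-np.sin(al),0,np.cos(al)])
    for r,hh,c in((32,0,(0,255,0)),(32,28,(0,255,0)),(12,28,(255,255,0)),(12,64,(255,255,0))):
        poly([mod(p,np.array([0,0,65.5])+hh*n+r*(np.cos(t)*e1+np.sin(t)*np.array([0,1,0]))) for t in np.linspace(0,6.28,60)],c)
    return im
if __name__=="__main__":
    p=[547,258.5,-.095]
    a=draw("top",p,134,171,80,80,5); b=draw("side",p,194,285,130,130,3)
    b=cv2.resize(b,(400,400)) if b.shape[0]!=400 else b
    cv2.imwrite("pics/ov1.png",np.hstack([a,b]))
E
python3 ov.py >/dev/null
```

```text
(no output)
```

View pics/ov1.png

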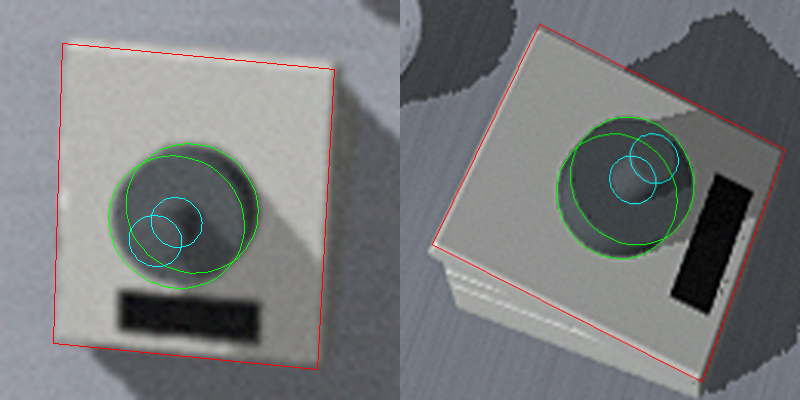

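Fit matches both views within about 1–2 mm. Next, a planner to turn targets into tool-frame shifts and turns.

```bash
cat > plan.py <<'E'
from h import *
from scipy.spatial.transform import Rotation as Ro
np.set_printoptions(precision=2,suppress=True)
p=np.array([546.5,258.5,-.095]); al=np.radians(20)
rz=Ro.from_euler('z',p[2])
n=rz.apply([-np.sin(al),0,np.cos(al)]); c=np.array([p[0],p[1],65.])
def frame(z,x):
    z=z/np.linalg.norm(z);x=x-z*(x@z);x/=np.linalg.norm(x);return Ro.from_matrix(np.c_[x,np.cross(z,x),z])
Rst=frame(-n,rz.apply([0,1,0])); Rdn=frame(np.array([0,0,-1.]),rz.apply([0,1,0]))
def q2R(q): return Ro.from_quat([q[1],q[2],q[3],q[0]])
def now():
    s=ctrl.sense(); print("t",round(s["time_s"],2),"pos",s["eef_pos"],"F",s["force"],"grip",round(s["grip_width"],3)); return s["eef_pos"],q2R(s["ee_rot"])
def turn(R,Rt): # tool rotvec deg
    return np.degrees((R.inv()*Rt).as_rotvec())
E
python3 - <<'E'
from plan import *
P,R=now(); print("turn",turn(R,Rst))
for h in(33,97): print(h,c+h*n,"shift after turn",Rst.inv().apply(c+h*n-P))
S=[("vial240,283",240,283,0),("vial250,164",250,164,0),("vial331,281",331,281,0),("bowl",203,140,40),("inf",321,122,80),("inf2",267,120,80),("dose",379,145,30)]
for k,u,v,z in S: print(k,atz("top",u,v,z))
E
```

```text
t 1.2 pos [121.13 510.83 231.29] F [-0.9   0.74  0.21] grip 1.002
turn [-19.97   1.38  -7.81]
33 [535.26 259.57  96.01] shift after turn [-210.85  363.53  276.27]
97 [513.47 261.65 156.15] shift after turn [-210.85  363.53  212.27]
vial240,283 [376.52  97.54   0.  ]
vial250,164 [681.1   75.26   0.  ]
vial331,281 [ 381.51 -130.6     0.  ]
bowl [733.7  192.14  40.  ]
inf [ 768.38 -102.35   80.  ]
inf2 [773.14  29.99  80.  ]
dose [ 724.37 -254.87   30.  ]
```

Request:
play_rows(motion=[[[0, 0, 0], [-5, 0.35, -1.95]], [[0, 0, 0], [-5, 0.35, -1.95]], [[0, 0, 0], [-5, 0.35, -1.95]], [[0, 0, 0], [-5, 0.35, -1.95]], [[-15, 26, 15.2], [0, 0, 0]], [[-15, 26, 15.2], [0, 0, 0]], [[-15, 26, 15.2], [0, 0, 0]], [[-15, 26, 15.2], [0, 0, 0]], [[-15, 26, 15.2], [0, 0, 0]], [[-15, 26, 15.2], [0, 0, 0]], [[-15, 26, 15.2], [0, 0, 0]], [[-15, 26, 15.2], [0, 0, 0]], [[-15, 26, 15.2], [0, 0, 0]], [[-15, 26, 15.2], [0, 0, 0]], [[-15, 26, 15.2], [0, 0, 0]], [[-15, 26, 15.2], [0, 0, 0]], [[-15, 26, 15.2], [0, 0, 0]], [[-15, 26, 15.2], [0, 0, 0]], [[0, 0, 0], [0, 0, 0]], [[0, 0, 0], [0, 0, 0]]], fingers=85, squeeze=30)

```text
time_s: 2.87
eef_pos: [514.8, 261.3, 155.4]
ee_rot: [0.128, 0.73, 0.662, 0.117]
force: [-0.7, 0.1, -0.6]
grip_width: 0.997
```

```bash
python3 - <<'E'
from plan import *
P,R=now(); print("turn",turn(R,Rst), "shift to 33:",Rst.inv().apply(c+33*n-P))
a=snap("top","t1.png");b=snap("side","s1.png")
cc=lambda im,x,y:cv2.resize(im[y:y+100,x:x+100,::-1],(400,400),interpolation=cv2.INTER_CUBIC)
cv2.imwrite("pics/c2.png",np.hstack([cc(a,125,160),cc(b,215,290)]))
E
```

```text
t 2.87 pos [514.83 261.33 155.44] F [-0.68  0.06 -0.58] grip 0.997
turn [-0.02  0.05 -0.14] shift to 33: [ 0.19 -1.05 62.87]
```

View pics/c2.png

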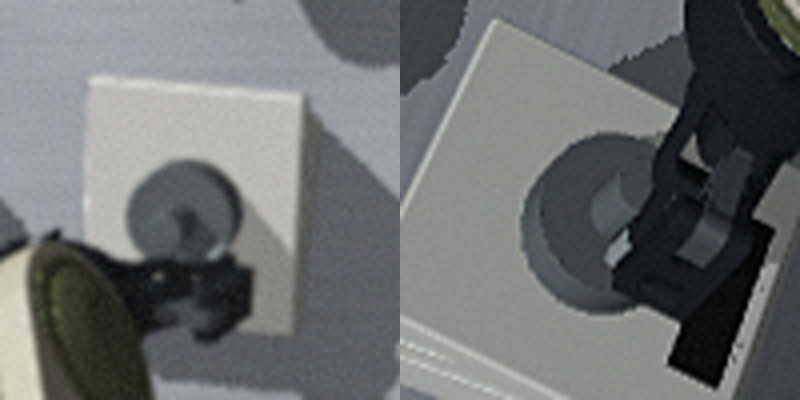

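The gripper hovers in line with the knob. Descending along the face normal and closing.

Request:
play_rows(motion=[[[0, -1, 9], [0, 0, 0]], [[0, 0, 9], [0, 0, 0]], [[0, 0, 9], [0, 0, 0]], [[0, 0, 9], [0, 0, 0]], [[0, 0, 9], [0, 0, 0]], [[0, 0, 9], [0, 0, 0]], [[0, 0, 9], [0, 0, 0]], [[0, 0, 0], [0, 0, 0]]])

```text
time_s: 3.63
eef_pos: [534.5, 260.0, 94.3]
ee_rot: [0.128, 0.729, 0.662, 0.116]
force: [0.6, -0.3, -0.9]
grip_width: 0.994
```

Request:
play_rows(motion=[[[0, 0, 0], [0, 0, 0]], [[0, 0, 0], [0, 0, 0]], [[0, 0, 0], [0, 0, 0]], [[0, 0, 0], [0, 0, 0]], [[0, 0, 0], [0, 0, 0]], [[0, 0, 0], [0, 0, 0]], [[0, 0, 0], [0, 0, 0]], [[0, 0, 0], [0, 0, 0]], [[0, 0, 0], [0, 0, 0]], [[0, 0, 0], [0, 0, 0]], [[0, 0, 0], [0, 0, 0]], [[0, 0, 0], [0, 0, 0]]], fingers=10, squeeze=30)

```text
time_s: 4.63
eef_pos: [534.8, 260.5, 96.9]
ee_rot: [0.129, 0.729, 0.662, 0.117]
force: [-3.4, -0.9, 5.6]
grip_width: 0.267
```

Request:
play_rows(motion=[[[0, 0, -4], [0, 0, 0]], [[0, 0, -6], [0, 0, 0]], [[0, 0, -10], [0, 0, 0]], [[0, 0, -10], [0, 0, 0]], [[0, 0, -10], [0, 0, 0]], [[0, 0, -10], [0, 0, 0]], [[0, 0, -10], [0, 0, 0]], [[0, 0, -10], [0, 0, 0]], [[0, 0, 0], [5, 0, 0]], [[0, 0, 0], [5, 0, 0]], [[0, 0, 0], [5, 0, 0]], [[0, 0, 0], [5, 0, 0]], [[0, 0, 0], [0, 0, 0]], [[0, 0, 0], [0, 0, 0]]])

```text
time_s: 5.8
eef_pos: [511.2, 262.5, 162.2]
ee_rot: [0.001, 0.74, 0.672, 0.001]
force: [-0.4, -0.3, -1.2]
grip_width: 0.271
```

```bash
python3 - <<'E'
from plan import *
P,R=now(); print("turn",turn(R,Rdn)); 
print("shift:",R.inv().apply(np.array([549,-2,80])-P), R.as_matrix()[:,2])
a=snap("top","t2.png");b=snap("side","s2.png")
cc=lambda im,x,y:cv2.resize(im[y:y+130,x:x+130,::-1],(400,400),interpolation=cv2.INTER_CUBIC)
cv2.imwrite("pics/c3.png",np.hstack([cc(a,125,140),cc(b,215,260)]))
E
```

```text
t 5.8 pos [511.21 262.49 162.17] F [-0.42 -0.25 -1.24] grip 0.271
turn [ 0.13 -0.01 -0.05]
shift: [-259.68   62.73   82.27] [ 0. -0. -1.]
```

View pics/c3.png

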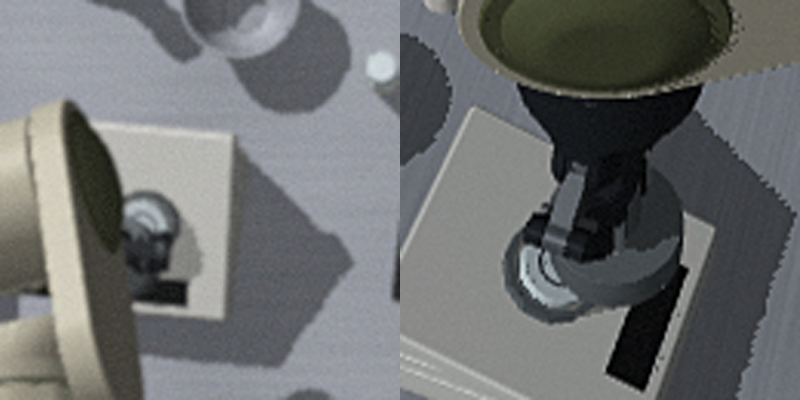

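The cap is held upright, and the disc with its engraved ring is visible in the collar. Moving to the mat.

Request:
play_rows(motion=[[[-10, 2.5, 0], [0, 0, 0]], [[-20, 4.8, 0], [0, 0, 0]], [[-20, 4.8, 0], [0, 0, 0]], [[-20, 4.8, 0], [0, 0, 0]], [[-20, 4.8, 0], [0, 0, 0]], [[-20, 4.8, 0], [0, 0, 0]], [[-20, 4.8, 0], [0, 0, 0]], [[-20, 4.8, 0], [0, 0, 0]], [[-20, 4.8, 0], [0, 0, 0]], [[-20, 4.8, 0], [0, 0, 0]], [[-20, 4.8, 0], [0, 0, 0]], [[-20, 4.8, 0], [0, 0, 0]], [[-20, 4.8, 0], [0, 0, 0]], [[-10, 2.5, 0], [0, 0, 0]], [[0, 0, 20], [0, 0, 0]], [[0, 0, 20], [0, 0, 0]], [[0, 0, 20], [0, 0, 0]], [[0, 0, 20], [0, 0, 0]], [[0, 0, 20], [0, 0, 0]], [[0, 0, 10], [0, 0, 0]]])

```text
time_s: 7.57
eef_pos: [547.2, -1.6, 50.2]
ee_rot: [-0.001, 0.74, 0.673, -0.0]
force: [-0.1, -0.1, -0.8]
grip_width: 0.275
```

Request:
play_rows(motion=[[[0, 0, 4], [0, 0, 0]], [[0, 0, 4], [0, 0, 0]], [[0, 0, 2], [0, 0, 0]], [[0, 0, 1], [0, 0, 0]], [[0, 0, 0], [0, 0, 0]], [[0, 0, 0], [0, 0, 0]]])

```text
time_s: 8.07
eef_pos: [548.8, -2.1, 41.7]
ee_rot: [0.0, 0.74, 0.673, 0.001]
force: [0.2, 0.0, -0.1]
grip_width: 0.267
```

Request:
play_rows(motion=[[[0, 0, 1], [0, 0, 0]], [[0, 0, 1], [0, 0, 0]], [[0, 0, 1], [0, 0, 0]], [[0, 0, 0], [0, 0, 0]], [[0, 0, 0], [0, 0, 0]]])

```text
time_s: 8.48
eef_pos: [548.5, -2.0, 38.1]
ee_rot: [0.0, 0.74, 0.673, 0.0]
force: [0.4, 0.5, -0.9]
grip_width: 0.268
```

Request:
play_rows(motion=[[[0, 0, 1], [0, 0, 0]], [[0, 0, 1], [0, 0, 0]], [[0, 0, 0], [0, 0, 0]], [[0, 0, 0], [0, 0, 0]]])

```text
time_s: 8.82
eef_pos: [548.6, -2.0, 36.4]
ee_rot: [0.0, 0.74, 0.673, 0.0]
force: [-1.9, 0.2, 4.3]
grip_width: 0.269
```

Request:
play_rows(motion=[[[0, 0, 1], [0, 0, 0]], [[0, 0, 1], [0, 0, 0]], [[0, 0, 0], [0, 0, 0]], [[0, 0, 0], [0, 0, 0]]])

```text
time_s: 9.15
eef_pos: [548.7, -2.0, 36.3]
ee_rot: [0.001, 0.74, 0.673, 0.0]
force: [-10.2, 1.7, 23.9]
grip_width: 0.268
```

Request:
play_rows(motion=[[[0, 0, -2], [0, 0, 0]], [[0, 0, 0], [0, 0, 0]], [[0, 0, 0], [0, 0, 0]]])

```text
time_s: 9.4
eef_pos: [548.7, -2.1, 36.4]
ee_rot: [0.0, 0.74, 0.673, 0.001]
force: [-1.0, 0.3, 6.0]
grip_width: 0.27
```

Request:
play_rows(motion=[[[0, 0, 0], [0, 0, 0]], [[0, 0, 0], [0, 0, 0]], [[0, 0, 0], [0, 0, 0]], [[0, 0, 0], [0, 0, 0]], [[0, 0, 0], [0, 0, 0]], [[0, 0, 0], [0, 0, 0]], [[0, 0, 0], [0, 0, 0]], [[0, 0, -10], [0, 0, 0]], [[0, 0, -20], [0, 0, 0]], [[0, 0, -30], [0, 0, 0]], [[0, 0, -30], [0, 0, 0]], [[0, 0, -30], [0, 0, 0]], [[0, 0, -30], [0, 0, 0]], [[0, 0, -30], [0, 0, 0]], [[0, 0, 0], [0, 0, 0]]], fingers=85)

```text
time_s: 10.65
eef_pos: [550.3, -2.4, 223.0]
ee_rot: [0.004, 0.74, 0.673, 0.003]
force: [0.8, -0.7, 1.0]
grip_width: 0.997
```

```bash
python3 - <<'E'
from plan import *
P,R=now(); print("shift:",R.inv().apply(np.array([573,-203.5,101])-P))
a=snap("top","t3.png");b=snap("side","s3.png")
cc=lambda im,x,y:cv2.resize(im[y:y+130,x:x+130,::-1],(400,400),interpolation=cv2.INTER_CUBIC)
cv2.imwrite("pics/c4.png",np.hstack([cc(a,225,150),cc(b,235,170)]))
E
```

```text
t 10.65 pos [550.3   -2.39 222.96] F [ 0.82 -0.7   0.99] grip 0.997
shift: [-197.94   40.3   122.6 ]
```

View pics/c4.png

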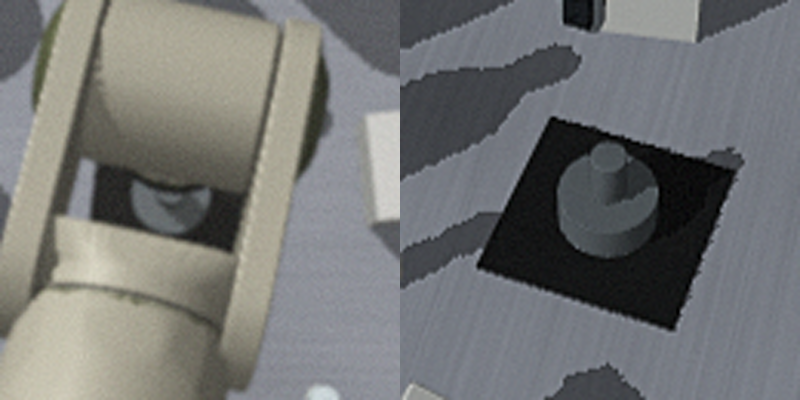

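The cap stands upright in the middle of the mat. Now to the probe.

Request:
play_rows(motion=[[[-20, 4, 0], [0, 0, 0]], [[-20, 4, 0], [0, 0, 0]], [[-20, 4, 0], [0, 0, 0]], [[-20, 4, 0], [0, 0, 0]], [[-20, 4, 0], [0, 0, 0]], [[-20, 4, 0], [0, 0, 0]], [[-20, 4, 0], [0, 0, 0]], [[-20, 4, 0], [0, 0, 0]], [[-20, 4, 0], [0, 0, 0]], [[-18, 4, 0], [0, 0, 0]], [[0, 0, 10], [0, 0, 0]], [[0, 0, 20], [0, 0, 0]], [[0, 0, 20], [0, 0, 0]], [[0, 0, 0], [0, 0, 0]], [[0, 0, 0], [0, 0, 0]], [[0, 0, 0], [0, 0, 0]]])

```text
time_s: 12.08
eef_pos: [569.7, -202.7, 166.8]
ee_rot: [0.0, 0.74, 0.673, 0.0]
force: [0.8, 0.3, 0.8]
grip_width: 0.995
```

```bash
python3 - <<'E'
from plan import *
P,R=now(); print("turn",turn(R,Rdn),"shift:",R.inv().apply(np.array([573,-203.5,101])-P))
a=snap("top","t4.png");b=snap("side","s4.png")
cc=lambda im,x,y:cv2.resize(im[y:y+100,x:x+100,::-1],(400,400),interpolation=cv2.INTER_CUBIC)
cv2.imwrite("pics/c5.png",np.hstack([cc(a,312,150),cc(b,266,80)]))
E
```

```text
t 12.08 pos [ 569.67 -202.66  166.78] F [0.82 0.33 0.8 ] grip 0.995
turn [ 0.06 -0.01  0.01] shift: [-0.53  3.32 65.78]
```

View pics/c5.png

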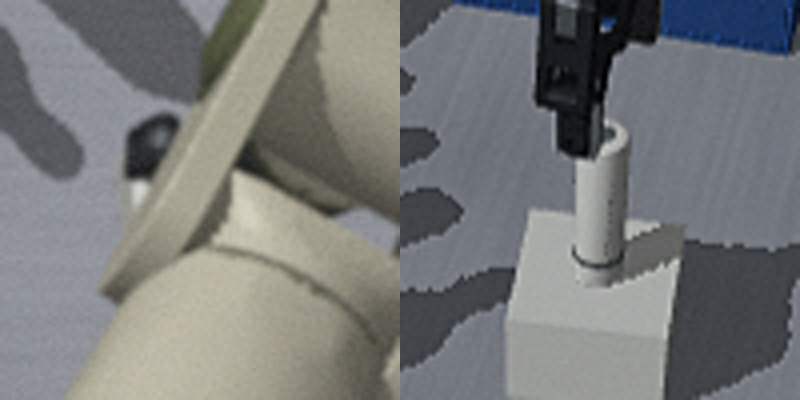

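Request:
play_rows(motion=[[[-0.5, 3.3, 0], [0, 0, 0]], [[0, 0, 6], [0, 0, 0]], [[0, 0, 10], [0, 0, 0]], [[0, 0, 10], [0, 0, 0]], [[0, 0, 10], [0, 0, 0]], [[0, 0, 10], [0, 0, 0]], [[0, 0, 10], [0, 0, 0]], [[0, 0, 10], [0, 0, 0]], [[0, 0, 0], [0, 0, 0]], [[0, 0, 0], [0, 0, 0]]])

```text
time_s: 13.02
eef_pos: [572.6, -203.7, 99.5]
ee_rot: [-0.0, 0.74, 0.673, 0.0]
force: [-0.9, -0.8, 0.5]
grip_width: 0.994
```

Request:
play_rows(motion=[[[0, 0, 0], [0, 0, 0]], [[0, 0, 0], [0, 0, 0]], [[0, 0, 0], [0, 0, 0]], [[0, 0, 0], [0, 0, 0]], [[0, 0, 0], [0, 0, 0]], [[0, 0, 0], [0, 0, 0]], [[0, 0, 0], [0, 0, 0]], [[0, 0, 0], [0, 0, 0]], [[0, 0, 0], [0, 0, 0]], [[0, 0, 0], [0, 0, 0]], [[0, 0, 0], [0, 0, 0]], [[0, 0, 0], [0, 0, 0]]], fingers=12, squeeze=50)

```text
time_s: 14.02
eef_pos: [572.9, -203.7, 100.5]
ee_rot: [0.0, 0.74, 0.673, 0.0]
force: [-0.2, 1.3, 5.3]
grip_width: 0.304
```

Opening is 26 mm, which fits the 27 mm handle. Lifting.

Request:
play_rows(motion=[[[0, 0, -5], [0, 0, 0]], [[0, 0, -10], [0, 0, 0]], [[0, 0, -10], [0, 0, 0]], [[0, 0, -10], [0, 0, 0]], [[0, 0, -10], [0, 0, 0]], [[0, 0, -10], [0, 0, 0]], [[0, 0, -15], [0, 0, 0]], [[0, 0, -15], [0, 0, 0]], [[0, 0, -15], [0, 0, 0]], [[0, 0, -15], [0, 0, 0]], [[0, 0, -10], [0, 0, 0]], [[0, 0, 0], [0, 0, 0]], [[0, 0, 0], [0, 0, 0]], [[0, 0, 0], [0, 0, 0]], [[0, 0, 0], [0, 0, 0]], [[0, 0, 0], [0, 0, 0]]])

```text
time_s: 15.35
eef_pos: [572.4, -203.7, 224.3]
ee_rot: [-0.001, 0.74, 0.673, 0.0]
force: [-0.1, -0.4, -1.2]
grip_width: 0.302
```

```bash
python3 - <<'E'
from plan import *
P,R=now(); tgt=c+(16+85.5+25)*n; print(tgt,"turn",turn(R,Rst),"shift before turn:",R.inv().apply(tgt-P))
E
```

```text
t 15.35 pos [ 572.45 -203.68  224.32] F [-0.12 -0.42 -1.19] grip 0.302
[503.43 262.6  183.87] turn [-20.04  -0.05  -0.02] shift before turn: [ 457.57 -112.99   40.98]
```

Request:
play_rows(motion=[[[12, -3, 0], [0, 0, 0]], [[24, -6, 0], [0, 0, 0]], [[24, -6, 0], [0, 0, 0]], [[24, -6, 0], [0, 0, 0]], [[24, -6, 0], [0, 0, 0]], [[24, -6, 0], [0, 0, 0]], [[24, -6, 0], [0, 0, 0]], [[24, -6, 0], [0, 0, 0]], [[24, -6, 0], [0, 0, 0]], [[24, -6, 0], [0, 0, 0]], [[24, -6, 0], [0, 0, 0]], [[24, -6, 0], [0, 0, 0]], [[24, -6, 0], [0, 0, 0]], [[24, -6, 0], [0, 0, 0]], [[24, -6, 0], [0, 0, 0]], [[24, -6, 0], [0, 0, 0]], [[24, -6, 0], [0, 0, 0]], [[24, -6, 0], [0, 0, 0]], [[24, -6, 0], [0, 0, 0]], [[14, -2, 0], [0, 0, 0]]])

```text
time_s: 17.02
eef_pos: [502.3, 265.5, 225.1]
ee_rot: [-0.0, 0.739, 0.673, 0.0]
force: [0.5, 0.8, -0.4]
grip_width: 0.301
```

Request:
play_rows(motion=[[[0, 0, 0], [-4, 0, 0]], [[0, 0, 0], [-4, 0, 0]], [[0, 0, 0], [-4, 0, 0]], [[0, 0, 0], [-4, 0, 0]], [[0, 0, 0], [-4, 0, 0]], [[0, 0, 0], [0, 0, 0]], [[0, 0, 0], [0, 0, 0]], [[0, 0, 0], [0, 0, 0]]])

```text
time_s: 17.68
eef_pos: [503.9, 262.8, 225.4]
ee_rot: [0.128, 0.729, 0.662, 0.117]
force: [-1.1, -0.4, -0.6]
grip_width: 0.302
```

```bash
python3 - <<'E'
from plan import *
P,R=now(); tgt=c+(16+85.5+20)*n; print(tgt,"turn",turn(R,Rst),"shift:",R.inv().apply(tgt-P))
E
```

```text
t 17.68 pos [503.95 262.82 225.42] F [-1.13 -0.4  -0.62] grip 0.302
[505.13 262.44 179.17] turn [-0.05 -0.02 -0.04] shift: [ -0.29 -14.64  43.88]
```

Request:
play_rows(motion=[[[0, -5, 8], [0, 0, 0]], [[0, -5, 9], [0, 0, 0]], [[-0.3, -4.6, 9], [0, 0, 0]], [[0, 0, 9], [0, 0, 0]], [[0, 0, 9], [0, 0, 0]], [[0, 0, 0], [0, 0, 0]], [[0, 0, 0], [0, 0, 0]], [[0, 0, 0], [0, 0, 0]]])

```text
time_s: 18.35
eef_pos: [505.4, 262.5, 179.2]
ee_rot: [0.129, 0.729, 0.662, 0.117]
force: [-0.1, -0.3, -0.9]
grip_width: 0.303
```

```bash
python3 - <<'E'
from plan import *
P,R=now(); print("turn",turn(R,Rst)); t=R.inv().apply(P-c); print("rel c in tool",t)
z=R.as_matrix()[:,2]; nose=P+85.5*z; spot=c+16*n; print("nose",nose,"spot",spot)
out=[]
for nm in("top","side"):
    im=snap(nm,nm+"5.png")[:,:,::-1]
    cx,cy=(int(v) for v in proj(nm,spot)); w=40;s=10
    k=cv2.resize(im[cy-w//2-5:cy+w//2-5,cx-w//2:cx+w//2],(400,400),interpolation=cv2.INTER_CUBIC)
    Q=lambda X:tuple(int(round(q)) for q in ((proj(nm,X)-[cx-w//2,cy-w//2-5]+.5)*s-.5))
    x=R.as_matrix()[:,0];y=R.as_matrix()[:,1]
    circ=lambda C,r:np.array([Q(C+r*(np.cos(a)*x+np.sin(a)*y)) for a in np.linspace(0,6.28,50)])
    cv2.polylines(k,[circ(nose,7)],True,(0,0,255),1); cv2.polylines(k,[circ(nose-45*z,13.5)],True,(0,0,255),1)
    cv2.polylines(k,[circ(spot,20)],True,(0,255,0),1); cv2.polylines(k,[circ(c+9*n,26)],True,(0,255,0),1)
    out.append(k)
cv2.imwrite("pics/c6.png",np.hstack(out))
E
```

```text
t 18.35 pos [505.36 262.47 179.23] F [-0.12 -0.33 -0.89] grip 0.303
turn [ 0.06 -0.03 -0.03]
rel c in tool [   0.11    0.36 -121.48]
nose [534.56 259.73  98.92] spot [541.05 259.02  80.04]
```

View pics/c6.png

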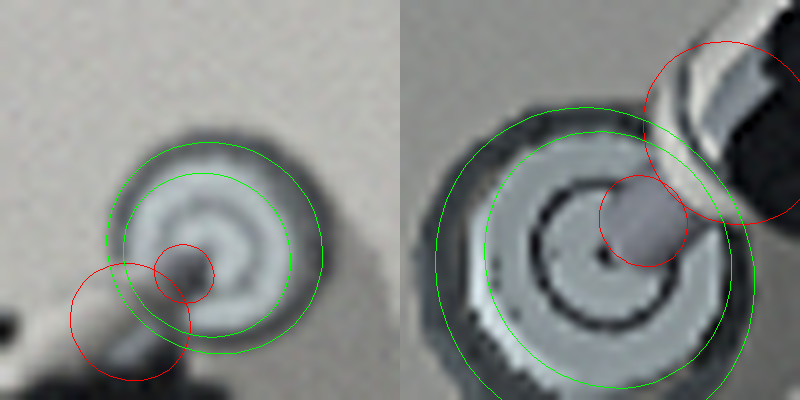

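Green/red overlays (expected) agree with the image: spot at about (605,255) in the crop's side half versus (608,260) predicted, and the nose is within about 1–2 mm. Pressing in steps.

Request:
play_rows(motion=[[[0, 0.5, 5], [0, 0, 0]], [[0, 0, 5], [0, 0, 0]], [[0, 0, 4], [0, 0, 0]], [[0, 0, 1], [0, 0, 0]], [[0, 0, 1], [0, 0, 0]], [[0, 0, 0], [0, 0, 0]], [[0, 0, 0], [0, 0, 0]], [[0, 0, 0], [0, 0, 0]]])

```text
time_s: 19.12
eef_pos: [511.0, 261.9, 164.2]
ee_rot: [0.129, 0.729, 0.662, 0.117]
force: [-1.0, -0.5, 0.3]
grip_width: 0.305
```

Request:
play_rows(motion=[[[0, 0, 1], [0, 0, 0]], [[0, 0, 1], [0, 0, 0]], [[0, 0, 1], [0, 0, 0]], [[0, 0, 0], [0, 0, 0]], [[0, 0, 0], [0, 0, 0]], [[0, 0, 0], [0, 0, 0]]])

```text
time_s: 19.62
eef_pos: [511.9, 261.8, 161.2]
ee_rot: [0.129, 0.729, 0.662, 0.117]
force: [-0.2, -0.0, 0.1]
grip_width: 0.298
```

Request:
play_rows(motion=[[[0, 0, 1], [0, 0, 0]], [[0, 0, 1], [0, 0, 0]], [[0, 0, 1], [0, 0, 0]], [[0, 0, 0], [0, 0, 0]], [[0, 0, 0], [0, 0, 0]], [[0, 0, 0], [0, 0, 0]]])

```text
time_s: 20.12
eef_pos: [513.0, 261.7, 158.5]
ee_rot: [0.129, 0.729, 0.662, 0.117]
force: [-1.4, -0.1, 0.2]
grip_width: 0.305
```

Request:
play_rows(motion=[[[0, 0, 1], [0, 0, 0]], [[0, 0, 1], [0, 0, 0]], [[0, 0, 0], [0, 0, 0]], [[0, 0, 0], [0, 0, 0]], [[0, 0, 0], [0, 0, 0]]])

```text
time_s: 20.53
eef_pos: [513.7, 261.7, 156.6]
ee_rot: [0.129, 0.729, 0.662, 0.117]
force: [-2.0, -0.7, 2.7]
grip_width: 0.306
```

```bash
cat > smp.py <<'E'
from plan import *
F=[];H=[]
for i in range(12):
    im=ctrl.capture("side"); s=ctrl.sense(); F.append(s["force"]+[0,0,1.18]); H.append((s["eef_pos"]-c)@n)
F=np.array(F)@n; print("F.n mean %.2f sd %.2f  depth est %.2f, from force %.2f"%(F.mean(),F.std(),16-(np.mean(H)-85.5),(F.mean()-1)/.6)); print(now()[0])
cv2.imwrite("pics/last.png",im[:,:,::-1])
E
python3 smp.py
```

```text
F.n mean 4.12 sd 0.51  depth est 4.21, from force 5.21
t 21.13 pos [513.67 261.66 156.48] F [-1.33  0.99  2.46] grip 0.298
[513.67 261.66 156.48]
```

Request:
play_rows(motion=[[[0, 0, 1], [0, 0, 0]], [[0, 0, 0], [0, 0, 0]], [[0, 0, 0], [0, 0, 0]], [[0, 0, 0], [0, 0, 0]], [[0, 0, 0], [0, 0, 0]], [[0, 0, 0], [0, 0, 0]]])

```text
time_s: 21.63
eef_pos: [514.1, 261.6, 155.6]
ee_rot: [0.129, 0.729, 0.662, 0.117]
force: [-1.5, 0.3, 3.1]
grip_width: 0.303
```

```bash
python3 smp.py; python3 - <<'E'
from plan import *
T=ctrl.capture("top")[:,:,::-1];S=cv2.imread("pics/last.png")
u,v=(int(a) for a in proj("side",c+12*n)); a=cv2.resize(S[v-25:v+25,u-25:u+25],(400,400),interpolation=cv2.INTER_CUBIC)
u,v=(int(a) for a in proj("top",c+12*n)); t=cv2.resize(T[v-25:v+25,u-25:u+25],(400,400),interpolation=cv2.INTER_CUBIC)
cv2.imwrite("pics/c7.png",np.hstack([t,a]))
E
```

```text
F.n mean 4.63 sd 0.41  depth est 5.23, from force 6.05
t 22.23 pos [514.03 261.62 155.58] F [-1.09  0.43  3.62] grip 0.304
[514.03 261.62 155.58]
```

View pics/c7.png

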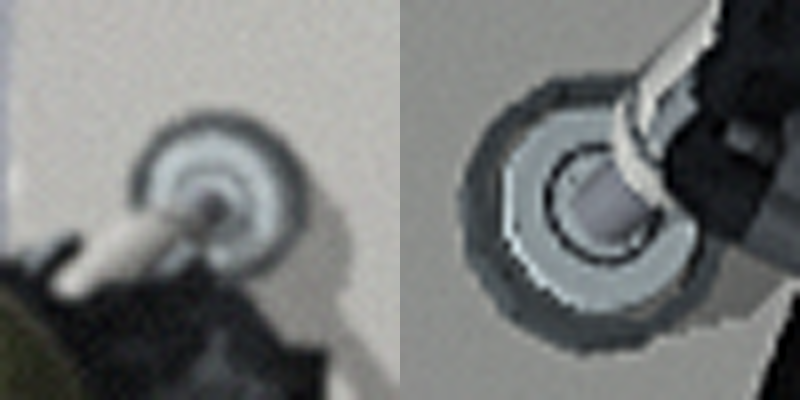

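View pics/last.png

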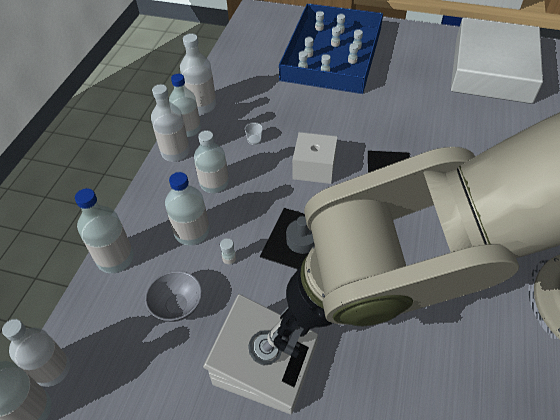

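```bash
python3 -c "
from rig import ctrl
print(ctrl.finish_job())"
```

```text
the job is handed in; nothing more can be done
None
```

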